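# Swing the mitre sled's fence to the red dot and clamp it

### The arm

A 7-joint arm with a two-finger parallel gripper is mounted at the origin on the work surface. World frame = base frame: x ahead of the robot, y to its left, z up, the work surface at z = 0. Lengths are in m, angles in rad, forces in N, time in s.
With the tool pointing down it reaches from about 0.35 to 0.9 m from the base axis. Payload 8.1 kg.
Tool frame: the origin (TCP) lies between the finger pads; the fingertips stand robot.tips_ahead ahead of it and the grasp point (between the pads) lies 5 mm behind it (robot.tips_ahead is the distance from the TCP to the fingertips, in m); z points along the fingers, y is the line along which they close (so a half turn about z gives the same grasp; the last joint's range is limited). The gripper opens to 92 mm and grips with 3 to 60 N. Pads are 19 mm wide; open, the fingers measure 130 mm over their backs; the gripper's body (75 mm by 190 mm) begins 47 mm behind the grasp point.
Start: joints at [1.173, 0.434, 0.025, 1.573, -0.012, 1.134, -0.075], TCP at [0.182, -0.598, 0.241] pointing down, gripper open.
Joint ranges: [-2.62, 2.62], [-0.44, 2.09], [-1.27, 1.32], [0.08, 2.57], [-1.32, 4.46], [0.12, 2], [-2.74, 2.74]. Speed limits (rad/s): [2.22, 2.22, 3.01, 3.01, 3.14, 3.14, 3.14].

### API

Orientations are given as a unit quaternion [x, y, z, w].
In Python, from bench import robot gives the robot as it stands. The module is installed in compiled form; this text tells all that it offers.
- The arm moves only by the tool drive_tool, never from a script. Its argument "plan" is a list of rows, each a list of 7 numbers: the turn, a rotation vector about the tool's x, y, z in rad, then the shift along the tool's x, y, z in m, then the opening, from 0 (shut) to 1 (fully open). A call has exactly 10 rows; each row is the pose to reach, as a shift and turn from the pose commanded when the call began, along the tool's axes at that moment; what a row does not reach only later rows make up. A row lasts 1/8 s, in which the tool goes at most 62.5 mm and 10.7 degrees, less where a joint would pass 70% of its speed; a pose out of reach is approached as far as the arm can. A call with a gripper value outside its range is refused whole. The fingers move at their own pace and stop on an object; "force" is the grip in N (left out, the last holds). Time passes only in rows, so rows that repeat a pose let the fingers close, or fill a call up. It gives the time, the measured TCP pose, the force, the opening and the grip force at its end, in the units of the state.
- robot.sense(): the state, without advancing time (a new reading comes with each control period).
- robot.read_camera(name): name is "scene" or "top"; returns (picture, depth): 480x640x3 uint8, blue, green, red; 480x640 float32, m along the optical axis (not along the pixel's ray), 0 where there is no reading.
- robot.camera_model(name): a dict with "intrinsics" (3x3 intrinsics, pixels), "k1" (the pictures are not rectified: a ray, as slopes to the right and down, at radius r is drawn at 1 + k1 r^2 times it, then the intrinsics apply), "xyz" and "rotation" of the camera in the world. Camera axes: x right, y down, z forward; pixel columns grow to the right and rows downward; lengths in m; the calibration is good to about 2 mm. A picture is of the moment at which its call begins. camera_model takes no time and is no camera call.
- robot.sign_off(): hands the job in; it is judged then, once.
The state is a dict: "t": time; "qpos": joint angles; "joint_velocities": joint speeds; "joint_efforts": joint torques, N m; "ee_pos": TCP position; "orientation": TCP orientation; "wrist_force": force on the tool from outside, world axes, zero at the start; "moment": the same for the moment, N m; "gripper_width": finger opening in m; "gripper_force": force on a finger pad.
Only numpy, scipy, OpenCV 4.12 (cv2) and the standard library are available. Lean on these libraries where they do the work, as an engineer would, in place of code of your own. Each camera call takes 0.05 s, during which the arm holds its last target. There are 200 camera calls.

### The job

Set the mitre sled for the next cut: with one finger (or the closed fingertips), gently push the swinging aluminium fence round until its black pointer points at the middle of the red dot on the scale, not the blue one. Then, with the fence standing still there, push the orange clamp lever round clockwise (seen from above) to its stop, and take the hand clear. Only push, never pinch or grip; do not shift the fence once the clamp is closing, and leave the offcut, dowel, glue bottle and tape measure where they stand.

Things in the scene. Friction and masses are not known exactly. Their poses are not given: they have to be found in the camera images.
- sled: Plywood board 320 x 420 mm (its x, y), 18 mm thick, screwed to the table, its top 18 mm above the table; origin under its centre on the table, z up; yaw within about 0.25 rad. Its -x edge faces the robot. A white scale band (flat, arc of radius 175 to 225 mm about the fence pivot) lies on its robot side.
- fence (a joint): Angle of the swinging fence, rad, -1.0 to 1.0; 0 when it points along the sled's -x; grows counter-clockwise from above (pointer moving to the sled's -y). Stays where left: friction about 0.3 N m (2 to 3 N at 125 mm from the pivot).
- fence_pivot (a point): Point on the fence's vertical axis, at the board's top (18 mm above the table), 85 mm in +x and 30 mm in -y of the sled's centre. Its x axis runs along the fence to the pointer, z up. Around it a round hub of radius 26 mm, top 46 mm above the board.
- fence_tip (a point): Tip of the black pointer, 175 mm from the pivot along the fence, 17 mm above the board; axes as fence_pivot. The fence bar is aluminium, 16 mm wide, upright sides from 2 to 32 mm above the board, from the hub to 150 mm from the pivot, then the narrower, lower black pointer. Push on either side of the bar.
- red_dot: Red paper dot, 20 mm across, flat on the white scale band, 180 to 220 mm from the pivot and off to one side of the fence; it and the blue dot may change sides. Origin at its centre, on the board's top. Its orientation means nothing.
- blue_dot: Blue paper dot, the same size, on the other side of the scale: an old setting, to be ignored.
- clamp (a joint): Angle of the orange clamp lever, rad: 0 open (lever along the sled's +y), 1.5 at its stop (nearly along the sled's +x, away from the robot); grows clockwise from above; starts 0 to 0.25. Stays where left: friction about 0.13 N m (2 to 3 N at 55 mm).
- clamp_axis (a point): Point on the clamp lever's vertical axis at the board's top, 60 mm in +x and 125 mm in +y of the sled's centre. Its x axis runs along the lever to its end, z up. A steel hub of radius 13 mm, top 34 mm above the board, stands there on a 50 x 50 mm steel plate 8 mm high.
- clamp_tip (a point): Centre of the round knob (16 mm across, 11 to 31 mm above the board) at the lever's end, 76 mm from clamp_axis and 21 mm above the board; axes as clamp_axis. The lever bar is orange, 12 mm wide, its sides from 12 to 30 mm above the board.
- offcut: Loose dark wood block 60 x 35 x 30 mm on the sled's corner near the robot at +y; origin under its centre. Leave it alone.
- dowel: Loose upright wooden dowel, 18 mm thick, 45 mm high, on the sled's far corner at -y; origin under its centre. Leave it alone.
- glue: Loose yellow glue bottle, 56 mm thick, 150 mm high, on the table beyond the sled's -y edge; origin under its centre. Leave it alone.
- tape: Loose yellow tape measure 65 x 35 x 62 mm on the table beyond the sled's +y edge; origin under its centre. Leave it alone.

How it is judged:
By the outcome, as a careful person would: the job done as asked, in the order asked, and still so for the second after the job is handed in, with the robot touching nothing.
It also fails if it takes over 64 s, if anything falls off the work surface, if the arm or the gripper's body presses on something with over 40 N, if the wrist force passes 120 N, or if a joint passes its speed limit or range.

## Working session

There is one attempt and no reset: what is moved stays moved. The work goes in short steps, Python scripts to look and compute and a tool call to move; the robot and the scene stay as the last step left them, time stands still between calls to the robot, and variables do not carry over. Pictures are saved under pics/ and viewed, at most 10 in all, crops included, and the job is handed in when it is done.

Besides the shell and the picture viewer there is one more tool, called after ">>>" by a JSON object that holds its "name" and its "arguments". drive_tool: Moves the arm, as the interface text tells. Its arguments: {"type":"object","properties":{"plan":{"type":"array","items":{"type":"array","items":{"type":"number"}}},"force":{"type":"number"}},"required":["plan"]}

```bash
mkdir -p pics
python3 - <<'E'
from bench import robot
import cv2,numpy as np
for n in("scene","top"):
    p,d=robot.read_camera(n);cv2.imwrite(f"pics/{n}0.png",p);np.save(f"{n}0.npy",d)
    print(n,robot.camera_model(n))
print(robot.sense(),robot.tips_ahead)
E
```

```text
scene {'intrinsics': array([[469.96106693,   0.        , 314.87804691],
       [  0.        , 469.96106693, 239.77750044],
       [  0.        ,   0.        ,   1.        ]]), 'k1': 0.037236762701103376, 'xyz': array([ 1.12439142, -0.15453922,  0.62900138]), 'rotation': array([ 0.73230227,  0.55529145, -0.24151736, -0.31153516])}
top {'intrinsics': array([[473.96919077,   0.        , 315.98772783],
       [  0.        , 473.96919077, 229.39025657],
       [  0.        ,   0.        ,   1.        ]]), 'k1': -0.032545652240460826, 'xyz': array([ 0.41843876, -0.00446817,  1.08903326]), 'rotation': array([ 0.70788471, -0.70449292,  0.0401128 , -0.03130373])}
{'t': 0.1, 'qpos': array([ 1.17341719,  0.43517295,  0.0249943 ,  1.57399096, -0.01160117,
        1.13400292, -0.07506762]), 'joint_velocities': array([-0.0002527 , -0.00094208,  0.00114453, -0.00134531,  0.00063848,
        0.00089144,  0.00097117]), 'joint_efforts': array([ 4.80961200e-03, -6.69123101e+01,  9.89044569e-01, -3.15141320e+01,
       -6.03689393e-02,  3.74763238e-02,  9.27190877e-05]), 'ee_pos': array([ 0.18139471, -0.59764489,  0.24001734]), 'orientation': array([ 9.89161677e-01,  1.46828699e-01, -1.72693125e-04, -6.93359991e-04]), 'wrist_force': array([-0.36046162, -0.46415609,  0.38275341]), 'moment': array([-0.01255706,  0.01385552,  0.04398094]), 'gripper_force': 0.0, 'gripper_width': 0.09188193438134404} 0.014
```

View pics/top0.png

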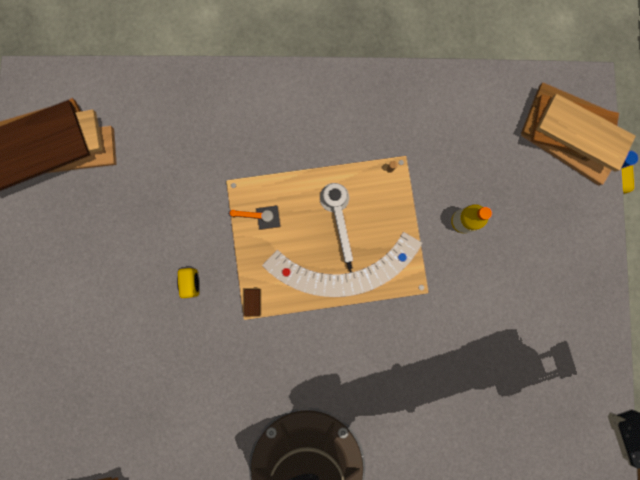

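View pics/scene0.png

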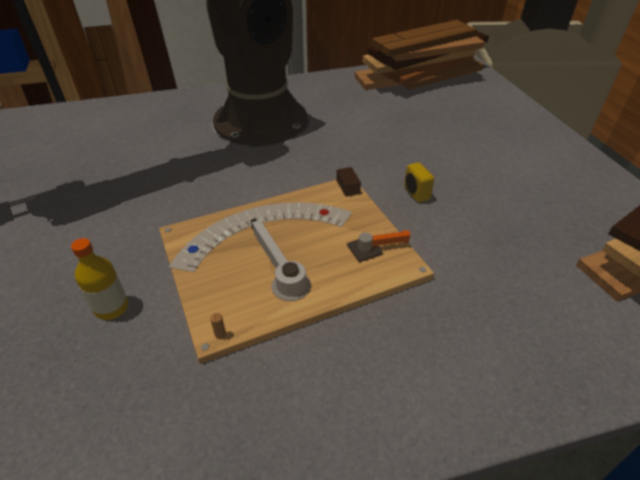

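Top view: red dot near (286,272), blue (402,257), fence hub (335,195) with pointer tip (350,268), clamp hub (267,216) with lever end (232,213), offcut (252,302). The scene view agrees: red is on the offcut and clamp side.

```bash
cat > h.py <<'E'
from bench import robot
import cv2,numpy as np
from scipy.spatial.transform import Rotation as R
def ray(n,px):
    c=robot.camera_model(n);K=c["intrinsics"];a=((np.array(px,float)-K[:2,2])/[K[0,0],K[1,1]])
    s=a.copy()
    for _ in range(20): s=a/(1+c["k1"]*(s@s))
    return c["xyz"],R.from_quat(c["rotation"]).apply([*s,1])
def onz(n,px,z):
    o,v=ray(n,px);return (o+v*(z-o[2])/v[2])[:2]
def proj(n,P):
    c=robot.camera_model(n);K=c["intrinsics"];v=R.from_quat(c["rotation"]).inv().apply(np.array(P)-c["xyz"]);s=v[:2]/v[2]
    return s*(1+c["k1"]*(s@s))*[K[0,0],K[1,1]]+K[:2,2]
def cents(n,p,lo,hi,box,mn=15):
    h=cv2.cvtColor(p,cv2.COLOR_BGR2HSV);m=cv2.inRange(h,lo,hi);x0,y0,x1,y1=box
    k=np.zeros_like(m);k[y0:y1,x0:x1]=m[y0:y1,x0:x1]
    _,_,st,ce=cv2.connectedComponentsWithStats(k)
    return [(int(s[4]),c) for s,c in zip(st[1:],ce[1:]) if s[4]>=mn],k
E
python3 - <<'E'
from h import *
B=dict(top=(200,140,440,330),scene=(150,170,440,370))
for n in("top","scene"):
    p=cv2.imread(f"pics/{n}0.png");b=B[n]
    red,_=cents(n,p,(170,120,80),(180,255,255),b);blue,_=cents(n,p,(100,120,60),(125,255,255),b)
    org,ko=cents(n,p,(3,200,120),(12,255,255),b)
    for nm,L in(("red",red),("blue",blue)):
        for a,c in L: print(n,nm,a,c.round(1),onz(n,c,.018).round(4))
    for a,c in org: print(n,"orange",a,c.round(1),onz(n,c,.048).round(4))
    if n=="top":
        h=cv2.cvtColor(p,cv2.COLOR_BGR2HSV);m=np.zeros(h.shape[:2],np.uint8);x0,y0,x1,y1=b
        w=(h[...,1]>50)&(h[...,2]>60)|(h[...,2]>150);m[y0:y1,x0:x1]=w[y0:y1,x0:x1]*255
        m=cv2.morphologyEx(m,cv2.MORPH_CLOSE,np.ones((15,15)))
        m=cv2.morphologyEx(m,cv2.MORPH_OPEN,np.ones((21,21)))
        c=max(cv2.findContours(m,0,2)[0],key=cv2.contourArea)
        W=np.array([onz(n,q,.018) for q in c[:,0]],np.float32)
        r=cv2.minAreaRect(W);print("rect",r)
        q=cv2.boxPoints(r);print(q)
        e=max([(q[i]-q[i-1]) for i in range(4)],key=np.linalg.norm);e=e*np.sign(e[1]);yaw=np.arctan2(-e[0],e[1])
        Rz=np.array([[np.cos(yaw),-np.sin(yaw)],[np.sin(yaw),np.cos(yaw)]]);C=np.array(r[0])
        piv=C+Rz@[.085,-.03];ca=C+Rz@[.06,.125];print("yaw",yaw,"piv",piv,"clamp",ca)
        print("pivpx (hub top)",proj(n,[*piv,.064]),"clamp hub px",proj(n,[*ca,.052]))
        big=cv2.resize(p[150:330,210:440],None,fx=3.4,fy=3.3,interpolation=cv2.INTER_CUBIC);cv2.imwrite("pics/c1.png",big)
E
```

```text
top blue 42 [402.  256.8] [ 0.4656 -0.2129]
rect ((0.5126612186431885, -0.040523529052734375), (0.3231661021709442, 0.4239208996295929), 8.359073638916016)
[[ 0.3219807   0.14569479]
 [ 0.38360882 -0.2737226 ]
 [ 0.7033417  -0.22674185]
 [ 0.6417136   0.19267553]]
yaw 0.14589342 piv [ 0.60111951 -0.05784783] clamp [0.55385175 0.09187111]
pivpx (hub top) [334.75102995 193.76633616] clamp hub px [266.56440721 215.47300739]
scene blue 41 [192.7 248.6] [ 0.4648 -0.2115]
scene orange 15 [323.7 211.9] [0.4647 0.0407]
scene orange 154 [391.  235.3] [0.561  0.1393]
```

View pics/c1.png

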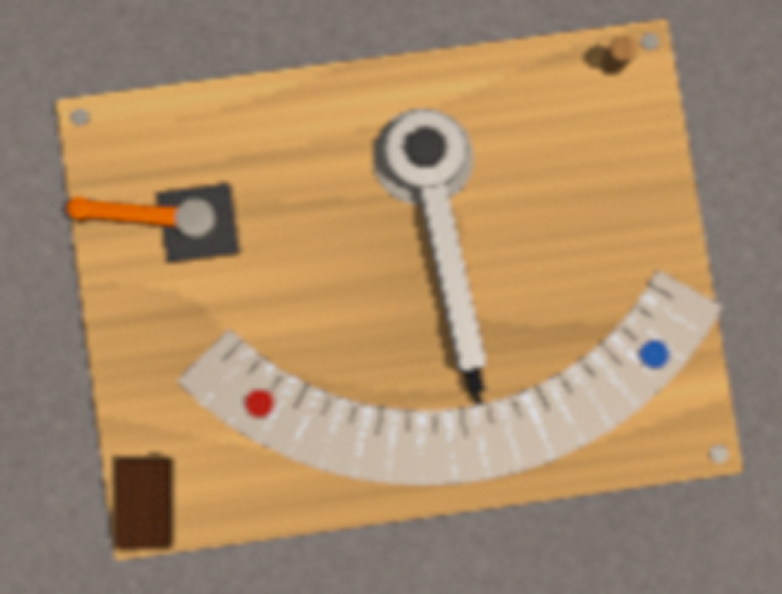

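Run:
```python
from h import *
p=cv2.imread("pics/top0.png");h=cv2.cvtColor(p,cv2.COLOR_BGR2HSV)
print(h[272,286],h[213,240],h[302,252])
piv=np.array(onz("top",(334.7,194.0),.064));print("piv",piv)
for n,b in(("top",(270,255,300,290)),("scene",(310,203,340,220))):
    q=cv2.imread(f"pics/{n}0.png");hh=cv2.cvtColor(q,cv2.COLOR_BGR2HSV).astype(int);x0,y0,x1,y1=b
    m=((hh[...,0]<8)|(hh[...,0]>170))&(hh[...,1]>130);s=m[y0:y1,x0:x1]
    ys,xs=np.nonzero(s);c=(xs.mean()+x0,ys.mean()+y0);w=onz(n,c,.018);d=w-piv;print(n,"red",len(xs),c,w,np.hypot(*d),np.degrees(np.arctan2(*d[::-1])))
tip=onz("top",(349.7,271),.035);d=tip-piv;print("tip",tip,np.hypot(*d),np.degrees(np.arctan2(*d[::-1])))
kn=onz("top",(232.3,213),.049);ca=onz("top",(267,215.8),.052);d=kn-ca;print("knob",kn,ca,np.hypot(*d),np.degrees(np.arctan2(*d[::-1])))
```

```text
[  2 226 178] [ 14 255 221] [ 11 190  74]
piv [ 0.60059977 -0.05773587]
top red 50 (np.float64(285.74), np.float64(271.52)) [0.43140728 0.05007049] 0.20061981317704491 147.4954563391127
scene red 40 (np.float64(323.525), np.float64(211.6)) [0.42958121 0.05083929] 0.20257323262599075 147.58961535033993
tip [ 0.43296052 -0.09257931] 0.17122202964219746 -168.2583795318706
knob [0.5593347  0.16796137] [0.55313071 0.09090094] 0.07730976599090582 85.39715368308066
```

```bash
cat >> h.py <<'E'
PIV=np.array([.6006,-.0578]);CA=np.array([.5535,.0914])
def pose(c,phi,r,o,z,yaw=None):
    f=np.radians(phi);u=np.array([np.cos(f),np.sin(f)]);n=np.array([-u[1],u[0]])
    y=phi if yaw is None else yaw
    return (*(c+r*u+o*n),z,(y+90)%180-90)
def rows(start,seq):
    "start,seq: x,y,z,yaw deg (tool x direction, tool down)"
    y=np.radians(start[3]);X=np.array([np.cos(y),np.sin(y),0]);Y=np.array([X[1],-X[0],0])
    for s in seq:
        d=np.array(s[:3])-start[:3]
        print([0,0,round(float(-np.radians(s[3]-start[3])),3),round(float(d@X),4),round(float(d@Y),4),round(float(-d[2]),4),0])
def now():
    s=robot.sense();M=R.from_quat(s["orientation"]).as_matrix();return (*s["ee_pos"],np.degrees(np.arctan2(M[1,0],M[0,0]))),M
E
python3 - <<'E'
from h import *
s,M=now();print(s,M[:,2])
a=pose(PIV,204,.115,.027,.16);print(a)
rows(s,[a,pose(PIV,204,.115,.027,.040)])
E
```

```text
(np.float64(0.18139470962535323), np.float64(-0.5976448886642816), np.float64(0.24001733590698232), np.float64(16.88638893542461)) [-5.45253134e-04  1.32097765e-03 -9.99998979e-01]
(np.float64(0.5065241617341475), np.float64(-0.12924044131006723), 0.16, 24)
[0, 0, -0.124, 0.4472, -0.3538, 0.08, 0]
[0, 0, -0.124, 0.4472, -0.3538, 0.2, 0]
```

>>> {"name": "drive_tool", "arguments": {"plan": [[0, 0, -0.124, 0.447, -0.354, 0.08, 0], [0, 0, -0.124, 0.447, -0.354, 0.08, 0], [0, 0, -0.124, 0.447, -0.354, 0.08, 0], [0, 0, -0.124, 0.447, -0.354, 0.08, 0], [0, 0, -0.124, 0.447, -0.354, 0.08, 0], [0, 0, -0.124, 0.447, -0.354, 0.08, 0], [0, 0, -0.124, 0.447, -0.354, 0.08, 0], [0, 0, -0.124, 0.447, -0.354, 0.08, 0], [0, 0, -0.124, 0.447, -0.354, 0.08, 0], [0, 0, -0.124, 0.447, -0.354, 0.08, 0]]}}

```text
t: 1.35
ee_pos: [0.5082, -0.1247, 0.1601]
orientation: [0.977, 0.211, 0.0, -0.001]
wrist_force: [-0.5, -0.6, 0.1]
gripper_width: 0.001
gripper_force: 0.0
```

>>> {"name": "drive_tool", "arguments": {"plan": [[0, 0, 0, 0, 0, 0.02, 0], [0, 0, 0, 0, 0, 0.04, 0], [0, 0, 0, 0, 0, 0.06, 0], [0, 0, 0, 0, 0, 0.08, 0], [0, 0, 0, 0, 0, 0.1, 0], [0, 0, 0, 0, 0, 0.11, 0], [0, 0, 0, 0, 0, 0.115, 0], [0, 0, 0, 0, 0, 0.12, 0], [0, 0, 0, 0, 0, 0.12, 0], [0, 0, 0, 0, 0, 0.12, 0]]}}

```text
t: 2.6
ee_pos: [0.5067, -0.1295, 0.0411]
orientation: [0.978, 0.208, 0.0, 0.0]
wrist_force: [-0.0, 0.5, 0.1]
gripper_width: 0.0006
gripper_force: 0.0
```

Run:
```python
from h import *
s,M=now();print(s,robot.sense()["wrist_force"])
p,_=robot.read_camera("top");q,_=robot.read_camera("scene")
im=np.hstack([cv2.resize(p[150:330,220:440],(400,327)),cv2.resize(q[150:370,150:440],(400,327))]);cv2.imwrite("pics/d1.png",im)
# push: rotate about pivot by phi
for ph in (200,196,192,188,184,180,176,172,168,164): rows(s,[pose(PIV,ph,.115,.027,.040)])
```

```text
(np.float64(0.5067109017886406), np.float64(-0.12950525867557316), np.float64(0.041088483675849705), np.float64(23.99477331966907)) [-0.02477159  0.4996104   0.08401227]
[0, 0, 0.07, -0.0017, -0.0084, 0.0011, 0]
[0, 0, 0.14, -0.0027, -0.0166, 0.0011, 0]
[0, 0, 0.209, -0.0032, -0.0248, 0.0011, 0]
[0, 0, 0.279, -0.0031, -0.0331, 0.0011, 0]
[0, 0, 0.349, -0.0024, -0.0413, 0.0011, 0]
[0, 0, 0.419, -0.0011, -0.0494, 0.0011, 0]
[0, 0, 0.489, 0.0007, -0.0575, 0.0011, 0]
[0, 0, 0.558, 0.0031, -0.0654, 0.0011, 0]
[0, 0, 0.628, 0.006, -0.0731, 0.0011, 0]
[0, 0, 0.698, 0.0095, -0.0806, 0.0011, 0]
```

View pics/d1.png

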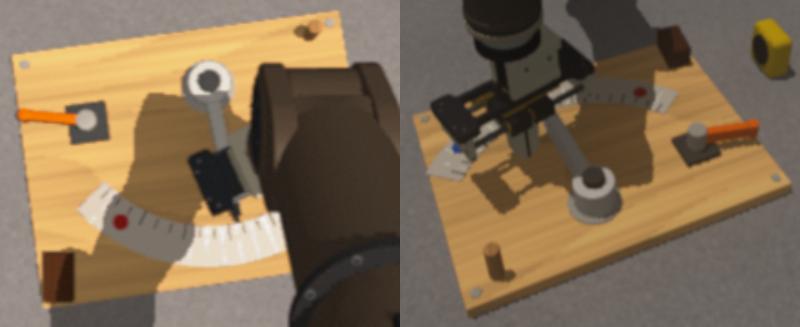

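The fingers stand down on the -y side of the bar without touching it. Starting the push, turning with the fence about its pivot.

>>> {"name": "drive_tool", "arguments": {"plan": [[0, 0, 0.042, -0.001, -0.005, 0.001, 0], [0, 0, 0.084, -0.0018, -0.01, 0.001, 0], [0, 0, 0.126, -0.0025, -0.015, 0.001, 0], [0, 0, 0.168, -0.0029, -0.0199, 0.001, 0], [0, 0, 0.209, -0.0032, -0.0248, 0.001, 0], [0, 0, 0.251, -0.0032, -0.0298, 0.001, 0], [0, 0, 0.293, -0.003, -0.0347, 0.001, 0], [0, 0, 0.335, -0.0026, -0.0396, 0.001, 0], [0, 0, 0.377, -0.002, -0.0445, 0.001, 0], [0, 0, 0.419, -0.0011, -0.0494, 0.001, 0]]}}

```text
t: 3.95
ee_pos: [0.4857, -0.0855, 0.04]
orientation: [1.0, -0.001, 0.0, 0.0]
wrist_force: [0.3, -2.9, -0.9]
gripper_width: 0.0004
gripper_force: 1.5
```

Run:
```python
from h import *
s,M=now();print(s,robot.sense()["wrist_force"])
p,_=robot.read_camera("top");q,_=robot.read_camera("scene")
im=np.hstack([cv2.resize(p[150:330,220:440],(400,327)),cv2.resize(q[150:370,150:440],(400,327))]);cv2.imwrite("pics/d2.png",im)
c=pose(PIV,180-4,.115,.027,.040);print(c)
for ph in np.arange(174,155,-2): rows(c,[pose(PIV,ph,.115,.027,.040)])
```

```text
(np.float64(0.4856621524757582), np.float64(-0.08547649595492086), np.float64(0.03998802686541887), np.float64(-0.1363261723030138)) [ 0.30851465 -2.90468615 -0.87620058]
(np.float64(0.48399670942902884), np.float64(-0.07671223487644081), 0.04, -4)
[0, 0, 0.035, -0.0009, -0.004, -0.0, 0]
[0, 0, 0.07, -0.0016, -0.0081, -0.0, 0]
[0, 0, 0.105, -0.0022, -0.0122, -0.0, 0]
[0, 0, 0.14, -0.0026, -0.0163, -0.0, 0]
[0, 0, 0.175, -0.0029, -0.0204, -0.0, 0]
[0, 0, 0.209, -0.0031, -0.0245, -0.0, 0]
[0, 0, 0.244, -0.0031, -0.0286, -0.0, 0]
[0, 0, 0.279, -0.003, -0.0327, -0.0, 0]
[0, 0, 0.314, -0.0027, -0.0369, -0.0, 0]
[0, 0, 0.349, -0.0023, -0.041, -0.0, 0]
```

View pics/d2.png

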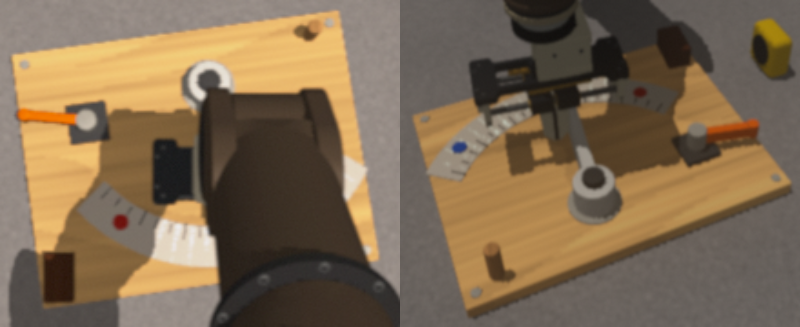

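Contact is made at about 3 N. The same arc increments carry on from here.

>>> {"name": "drive_tool", "arguments": {"plan": [[0, 0, 0.042, -0.001, -0.005, 0, 0], [0, 0, 0.084, -0.0018, -0.01, 0, 0], [0, 0, 0.126, -0.0025, -0.015, 0, 0], [0, 0, 0.168, -0.0029, -0.0199, 0, 0], [0, 0, 0.209, -0.0032, -0.0248, 0, 0], [0, 0, 0.251, -0.0032, -0.0298, 0, 0], [0, 0, 0.293, -0.003, -0.0347, 0, 0], [0, 0, 0.335, -0.0026, -0.0396, 0, 0], [0, 0, 0.377, -0.002, -0.0445, 0, 0], [0, 0, 0.419, -0.0011, -0.0494, 0, 0]]}}

```text
t: 5.3
ee_pos: [0.4846, -0.0361, 0.04]
orientation: [0.978, -0.209, 0.0, 0.0]
wrist_force: [0.9, -3.8, 0.9]
gripper_width: 0.0005
gripper_force: 1.5
```

Run:
```python
from h import *
s,M=now();print(s,robot.sense()["wrist_force"])
p,_=robot.read_camera("top");q,_=robot.read_camera("scene")
cv2.imwrite("pics/t3.png",p);cv2.imwrite("pics/s3.png",q)
im=np.hstack([cv2.resize(p[180:310,220:350],(400,400)),cv2.resize(q[190:320,210:340],(400,400),interpolation=cv2.INTER_CUBIC)]);cv2.imwrite("pics/d3.png",im)
```

```text
(np.float64(0.48464295241807914), np.float64(-0.03610807136714627), np.float64(0.03995177318910711), np.float64(-24.085119233624052)) [ 0.90469556 -3.75612177  0.90957159]
```

View pics/d3.png

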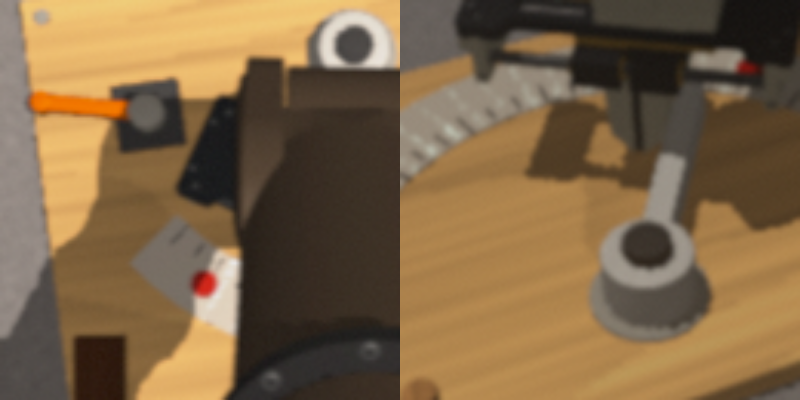

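The fence is near the red dot but the wrist hides the pointer, so I back off along +y and lift clear to measure it.

>>> {"name": "drive_tool", "arguments": {"plan": [[0, 0, 0, 0, 0.006, 0, 0], [0, 0, 0, 0, 0.015, 0, 0], [0, 0, 0, 0, 0.025, -0.03, 0], [0, 0, 0, 0.01, 0.04, -0.07, 0], [0, 0, 0, 0.03, 0.08, -0.11, 0], [0, 0, 0, 0.05, 0.12, -0.14, 0], [0, 0, 0, 0.07, 0.16, -0.15, 0], [0, 0, 0, 0.08, 0.185, -0.15, 0], [0, 0, 0, 0.08, 0.185, -0.15, 0], [0, 0, 0, 0.08, 0.185, -0.15, 0]]}}

```text
t: 6.65
ee_pos: [0.4815, -0.2364, 0.1894]
orientation: [0.978, -0.208, -0.0, -0.0]
wrist_force: [-0.4, -0.3, 0.7]
gripper_width: 0.0003
gripper_force: 0.0
```

Run:
```python
from h import *
s,M=now();print(s)
p,_=robot.read_camera("top");q,_=robot.read_camera("scene")
cv2.imwrite("pics/t4.png",p);cv2.imwrite("pics/s4.png",q)
im=np.hstack([cv2.resize(p[185:295,250:360],(400,400),interpolation=cv2.INTER_CUBIC),cv2.resize(q[190:310,230:350],(400,400),interpolation=cv2.INTER_CUBIC)]);cv2.imwrite("pics/d4.png",im)
```

```text
(np.float64(0.48149830404241784), np.float64(-0.23644434675885562), np.float64(0.18939570996867985), np.float64(-24.010905460078572))
```

View pics/d4.png

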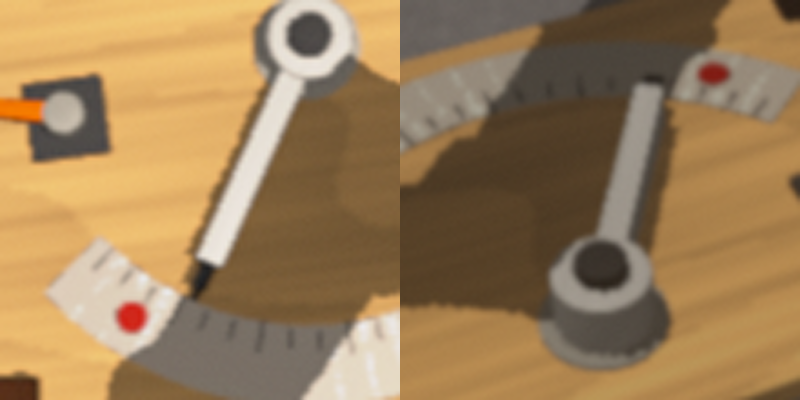

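Crop (top at left): hub (309,36), bar end (212,262), pointer tip (196,297), red dot (132,317), so the fence is still short of red by some degrees. Now measuring the bar line.

```bash
cat >> h.py <<'E'
def fence(p,phi):
    "bar direction, deg, from pale pixels of the bar top near guess phi"
    h=cv2.cvtColor(p,cv2.COLOR_BGR2HSV)
    f=np.radians(phi);u=np.array([np.cos(f),np.sin(f)]);n=np.array([-u[1],u[0]]);P=[]
    for y in range(180,290):
        for x in range(250,360):
            if h[y,x,1]<70 and h[y,x,2]>130:
                d=onz("top",(x,y),.05)-PIV
                if .04<d@u<.145 and abs(d@n)<.035: P.append(d)
    P=np.array(P,np.float32);vx,vy,x0,y0=cv2.fitLine(P,cv2.DIST_HUBER,0,.001,.001).ravel()
    if vx>0: vx,vy=-vx,-vy
    m=P.mean(0);return len(P),np.degrees(np.arctan2(vy,vx)),np.degrees(np.arctan2(m[1],m[0])),x0*vy-y0*vx
def red(p):
    h=cv2.cvtColor(p,cv2.COLOR_BGR2HSV).astype(int);m=((h[...,0]<8)|(h[...,0]>170))&(h[...,1]>130)
    ys,xs=np.nonzero(m[255:290,270:300]);c=(xs.mean()+270,ys.mean()+255);d=onz("top",c,.018)-PIV;return c,np.degrees(np.arctan2(d[1],d[0]))
E
python3 - <<'E'
from h import *
p=cv2.imread("pics/t4.png");print(fence(p,157),red(p))
d=onz("top",(303.9,266.5),.035)-PIV;print("tip",np.hypot(*d),np.degrees(np.arctan2(d[1],d[0])))
hub=onz("top",(250+309*.275,185+36*.275),.064);print(hub)
s=cv2.imread("pics/s4.png")
for px,z in(((230+652*.3-120,190+78*.3),.035),((230+648*.3-120,190+87*.3),.050)):
    d=onz("scene",px,z)-PIV;print("scene",np.hypot(*d),np.degrees(np.arctan2(d[1],d[0])))
E
```

```text
(396, np.float32(156.25723), np.float32(156.51375), np.float32(-0.00041513517)) ((np.float64(285.6734693877551), np.float64(271.57142857142856)), np.float64(147.46213292221825))
tip 0.1716783258641316 157.07637623883647
[ 0.59860525 -0.05833898]
scene 0.17019542895278583 156.5135188957985
scene 0.14474514963841179 155.72506934330423
```

Fence at about 156.4°, red at 147.5°. The commanded contact angle of 156° matches the measured one to within 0.4°. I go back behind the bar and push the remaining ~9°.

Run:
```python
from h import *
s,M=now();print(s,robot.sense()["t"])
a=pose(PIV,163,.115,.027,.12);b=pose(PIV,163,.115,.027,.04);rows(s,[a,b])
for ph in (161,159,157,155,153,151,149.5,148.3,147.4,147.2): rows(b,[pose(PIV,ph,.115,.027,.04)])
print(b)
```

```text
(np.float64(0.4819599590242944), np.float64(-0.23578604286363725), np.float64(0.18949924098046186), np.float64(-23.927750716621162)) 6.75
[0, 0, -0.121, -0.0746, -0.1701, 0.0695, 0]
[0, 0, -0.121, -0.0746, -0.1701, 0.1495, 0]
[0, 0, 0.035, -0.0009, -0.004, -0.0, 0]
[0, 0, 0.07, -0.0016, -0.0081, -0.0, 0]
[0, 0, 0.105, -0.0022, -0.0122, -0.0, 0]
[0, 0, 0.14, -0.0026, -0.0163, -0.0, 0]
[0, 0, 0.175, -0.0029, -0.0204, -0.0, 0]
[0, 0, 0.209, -0.0031, -0.0245, -0.0, 0]
[0, 0, 0.236, -0.0031, -0.0276, -0.0, 0]
[0, 0, 0.257, -0.0031, -0.0301, -0.0, 0]
[0, 0, 0.272, -0.003, -0.0319, -0.0, 0]
[0, 0, 0.276, -0.003, -0.0323, -0.0, 0]
(np.float64(0.48273091703673704), np.float64(-0.049997482367887244), 0.04, -17)
```

>>> {"name": "drive_tool", "arguments": {"plan": [[0, 0, -0.06, -0.0255, -0.058, 0.01, 0], [0, 0, -0.121, -0.05, -0.113, 0.03, 0], [0, 0, -0.121, -0.0745, -0.17, 0.05, 0], [0, 0, -0.121, -0.0745, -0.17, 0.07, 0], [0, 0, -0.121, -0.0745, -0.17, 0.09, 0], [0, 0, -0.121, -0.0745, -0.17, 0.115, 0], [0, 0, -0.121, -0.0745, -0.17, 0.135, 0], [0, 0, -0.121, -0.0745, -0.17, 0.149, 0], [0, 0, -0.121, -0.0745, -0.17, 0.1495, 0], [0, 0, -0.121, -0.0745, -0.17, 0.1495, 0]]}}

```text
t: 8.0
ee_pos: [0.4836, -0.0512, 0.0407]
orientation: [0.989, -0.148, 0.0, -0.0]
wrist_force: [0.5, 0.4, 0.0]
gripper_width: 0.0004
gripper_force: 0.0
```

>>> {"name": "drive_tool", "arguments": {"plan": [[0, 0, 0.035, -0.001, -0.0045, 0, 0], [0, 0, 0.07, -0.0016, -0.0087, 0, 0], [0, 0, 0.105, -0.0022, -0.013, 0, 0], [0, 0, 0.14, -0.0026, -0.0171, 0, 0], [0, 0, 0.175, -0.0029, -0.0212, 0, 0], [0, 0, 0.209, -0.0031, -0.0253, 0, 0], [0, 0, 0.236, -0.0031, -0.0284, 0, 0], [0, 0, 0.257, -0.0031, -0.0309, 0, 0], [0, 0, 0.272, -0.003, -0.0326, 0, 0], [0, 0, 0.272, -0.003, -0.0328, 0, 0]]}}

```text
t: 9.25
ee_pos: [0.4901, -0.0189, 0.0402]
orientation: [0.96, -0.281, 0.0, -0.0]
wrist_force: [-0.2, -1.4, 1.8]
gripper_width: 0.0002
gripper_force: 1.0
```

>>> {"name": "drive_tool", "arguments": {"plan": [[0, 0, 0, 0, 0.005, 0, 0], [0, 0, 0, 0, 0.015, 0, 0], [0, 0, 0, 0, 0.025, -0.03, 0], [0, 0, 0, 0.02, 0.04, -0.07, 0], [0, 0, 0, 0.05, 0.08, -0.11, 0], [0, 0, 0, 0.08, 0.12, -0.14, 0], [0, 0, 0, 0.11, 0.16, -0.15, 0], [0, 0, 0, 0.12, 0.185, -0.15, 0], [0, 0, 0, 0.12, 0.185, -0.15, 0], [0, 0, 0, 0.12, 0.185, -0.15, 0]]}}

```text
t: 10.5
ee_pos: [0.4907, -0.2389, 0.1899]
orientation: [0.96, -0.281, -0.0, -0.0]
wrist_force: [-1.5, 0.9, 0.5]
gripper_width: 0.0005
gripper_force: 0.0
```

Run:
```python
from h import *
s,M=now();print(s)
p,_=robot.read_camera("top");q,_=robot.read_camera("scene")
cv2.imwrite("pics/t5.png",p);cv2.imwrite("pics/s5.png",q);print(fence(p,148),red(p))
im=np.hstack([cv2.resize(p[185:295,250:360],(400,400),interpolation=cv2.INTER_CUBIC),cv2.resize(q[190:310,230:350],(400,400),interpolation=cv2.INTER_CUBIC)]);cv2.imwrite("pics/d5.png",im)
```

```text
(np.float64(0.490734256881468), np.float64(-0.23894524115014162), np.float64(0.18988475493569287), np.float64(-32.66200521476442))
(391, np.float32(147.45801), np.float32(147.82382), np.float32(-0.00058916956)) ((np.float64(285.811320754717), np.float64(271.8490566037736)), np.float64(147.63323940380076))
```

View pics/d5.png

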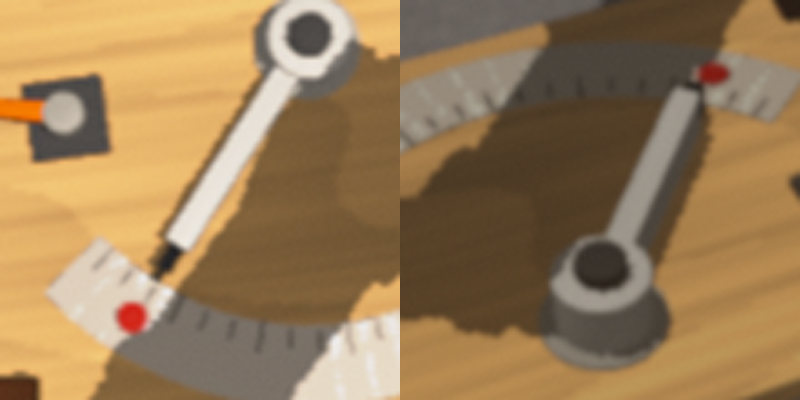

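Fence at 147.5 to 147.8° against red at 147.6°: hub (309,36), tip (157,277) and red (132,317) lie in one line. On to the clamp, pushing its -x side with the finger sides square to the lever.

Run:
```python
from h import *
s,M=now();print(s,robot.sense()["qpos"])
P=lambda ph,o=.016,z=.046:(*pose(CA,ph,.048,o,z)[:3],ph-90)
a=P(92,.034,.14);b=P(92,.034);print(a);rows(s,[a]);print("arc")
# from b
for ph,o in((90,.028),(88,.023),(85.4,.018),(80,.016),(74,.016),(68,.016),(62,.016),(56,.016),(50,.016),(44,.016)): rows(b,[P(ph,o)])
print("arc2")
for ph in range(39,-1,-4): rows(P(44),[P(ph)])
```

```text
(np.float64(0.4911697558168721), np.float64(-0.23832119005554284), np.float64(0.18998750656673574), np.float64(-32.57583781620733)) [ 0.21766486  0.35635742  0.18014269  1.84347183 -0.07768318  0.94910922
 -1.70729887]
(np.float64(0.5178455360396307), np.float64(0.13818417680903156), 0.14, 2)
[0, 0, -0.603, -0.1802, -0.3316, 0.05, 0]
arc
[0, 0, 0.035, 0.0077, -0.0009, -0.0, 0]
[0, 0, 0.07, 0.0144, -0.0015, -0.0, 0]
[0, 0, 0.115, 0.0216, -0.0018, -0.0, 0]
[0, 0, 0.209, 0.0283, -0.0023, -0.0, 0]
[0, 0, 0.314, 0.0336, -0.0026, -0.0, 0]
[0, 0, 0.419, 0.0389, -0.0024, -0.0, 0]
[0, 0, 0.524, 0.0441, -0.0016, -0.0, 0]
[0, 0, 0.628, 0.0493, -0.0002, -0.0, 0]
[0, 0, 0.733, 0.0542, 0.0016, -0.0, 0]
[0, 0, 0.838, 0.059, 0.004, -0.0, 0]
arc2
[0, 0, 0.087, 0.0042, -0.0012, -0.0, 0]
[0, 0, 0.157, 0.0077, -0.0019, -0.0, 0]
[0, 0, 0.227, 0.0112, -0.0024, -0.0, 0]
[0, 0, 0.297, 0.0147, -0.0026, -0.0, 0]
[0, 0, 0.367, 0.0183, -0.0025, -0.0, 0]
[0, 0, 0.436, 0.0218, -0.0023, -0.0, 0]
[0, 0, 0.506, 0.0253, -0.0017, -0.0, 0]
[0, 0, 0.576, 0.0287, -0.001, -0.0, 0]
[0, 0, 0.646, 0.0321, 0.0, -0.0, 0]
[0, 0, 0.716, 0.0354, 0.0013, -0.0, 0]
```

Run:
```python
from h import *
s,M=now()
P=lambda ph,o=.025,z=.046:(*pose(CA,ph,.054,o,z)[:3],ph)
a=P(90,.043,.14);b=P(90,.043);print(a);rows(s,[a]);print("arc")
for ph,o in((89,.037),(87,.031),(85.4,.027),(80,.025),(74,.025),(68,.025),(62,.025),(56,.025),(50,.025),(44,.025)): rows(b,[P(ph,o)])
print("arc2")
for ph in range(40,3,-4): rows(P(44),[P(ph)])
```

```text
(np.float64(0.5105), np.float64(0.1454), 0.14, 90)
[0, 0, -2.139, -0.1903, -0.3338, 0.05, 0]
arc
[0, 0, 0.017, 0.0006, 0.0069, -0.0, 0]
[0, 0, 0.052, 0.0015, 0.0149, -0.0, 0]
[0, 0, 0.08, 0.002, 0.0204, -0.0, 0]
[0, 0, 0.175, 0.0035, 0.0278, -0.0, 0]
[0, 0, 0.279, 0.0048, 0.0339, -0.0, 0]
[0, 0, 0.384, 0.0054, 0.04, -0.0, 0]
[0, 0, 0.489, 0.0054, 0.0463, -0.0, 0]
[0, 0, 0.593, 0.0047, 0.0525, -0.0, 0]
[0, 0, 0.698, 0.0034, 0.0586, -0.0, 0]
[0, 0, 0.803, 0.0015, 0.0645, -0.0, 0]
arc2
[0, 0, 0.07, 0.0016, 0.0038, -0.0, 0]
[0, 0, 0.14, 0.003, 0.0078, -0.0, 0]
[0, 0, 0.209, 0.004, 0.0118, -0.0, 0]
[0, 0, 0.279, 0.0048, 0.0159, -0.0, 0]
[0, 0, 0.349, 0.0053, 0.02, -0.0, 0]
[0, 0, 0.419, 0.0055, 0.0241, -0.0, 0]
[0, 0, 0.489, 0.0054, 0.0283, -0.0, 0]
[0, 0, 0.559, 0.005, 0.0324, -0.0, 0]
[0, 0, 0.628, 0.0044, 0.0365, -0.0, 0]
[0, 0, 0.698, 0.0034, 0.0406, -0.0, 0]
```

>>> {"name": "drive_tool", "arguments": {"plan": [[0, 0, -0.18, -0.02, -0.035, 0, 0], [0, 0, -0.36, -0.04, -0.07, 0, 0], [0, 0, -0.54, -0.06, -0.105, 0, 0], [0, 0, -0.72, -0.08, -0.14, 0, 0], [0, 0, -0.9, -0.1, -0.175, 0, 0], [0, 0, -1.08, -0.12, -0.21, 0, 0], [0, 0, -1.26, -0.14, -0.245, 0, 0], [0, 0, -1.44, -0.16, -0.28, 0, 0], [0, 0, -1.62, -0.175, -0.307, 0, 0], [0, 0, -1.8, -0.19, -0.334, 0, 0]]}}

```text
t: 11.85
ee_pos: [0.5108, 0.1464, 0.1902]
orientation: [0.814, 0.58, 0.0, -0.0]
wrist_force: [0.2, -1.1, 0.4]
gripper_width: 0.0004
gripper_force: 0.0
```

Run:
```python
from h import *
s,M=now();print(s,M[:,2],robot.sense()["qpos"][6])
rows(s,[(.5105,.1454,.046,90)])
```

```text
(np.float64(0.5108494473718267), np.float64(0.14635913712518042), np.float64(0.19023624724352362), np.float64(70.9281397180593)) [-9.72583660e-05  1.83875733e-04 -9.99999978e-01] -0.8510371738712754
[0, 0, -0.333, -0.001, -0.0, 0.1442, 0]
```

>>> {"name": "drive_tool", "arguments": {"plan": [[0, 0, -0.165, -0.001, 0, 0.01, 0], [0, 0, -0.333, -0.001, 0, 0.03, 0], [0, 0, -0.333, -0.001, 0, 0.055, 0], [0, 0, -0.333, -0.001, 0, 0.08, 0], [0, 0, -0.333, -0.001, 0, 0.1, 0], [0, 0, -0.333, -0.001, 0, 0.12, 0], [0, 0, -0.333, -0.001, 0, 0.135, 0], [0, 0, -0.333, -0.001, 0, 0.144, 0], [0, 0, -0.333, -0.001, 0, 0.144, 0], [0, 0, -0.333, -0.001, 0, 0.144, 0]]}}

```text
t: 13.1
ee_pos: [0.5115, 0.1434, 0.0467]
orientation: [0.71, 0.704, 0.0, 0.0]
wrist_force: [0.5, -0.9, 1.0]
gripper_width: 0.0005
gripper_force: 0.0
```

>>> {"name": "drive_tool", "arguments": {"plan": [[0, 0, 0.017, 0.0006, 0.0069, 0, 0], [0, 0, 0.052, 0.0015, 0.0149, 0, 0], [0, 0, 0.08, 0.002, 0.0204, 0, 0], [0, 0, 0.175, 0.0035, 0.0278, 0, 0], [0, 0, 0.279, 0.0048, 0.0339, 0, 0], [0, 0, 0.384, 0.0054, 0.04, 0, 0], [0, 0, 0.489, 0.0054, 0.0463, 0, 0], [0, 0, 0.593, 0.0047, 0.0525, 0, 0], [0, 0, 0.698, 0.0034, 0.0586, 0, 0], [0, 0, 0.803, 0.0015, 0.0645, 0, 0]]}}

```text
t: 14.35
ee_pos: [0.5751, 0.1445, 0.046]
orientation: [0.929, 0.369, -0.001, -0.0]
wrist_force: [-3.1, 1.1, 0.2]
gripper_width: 0.0007
gripper_force: 1.4
```

Run:
```python
from h import *
s,M=now();print(s,robot.sense()["wrist_force"],pose(CA,44,.054,.025,.046))
```

```text
(np.float64(0.5750877734905151), np.float64(0.14446515616855474), np.float64(0.04597569011014571), np.float64(43.29746932413562)) [-3.05587774  1.14267231  0.19586041] (np.float64(0.5749778899568122), np.float64(0.14689504701325212), 0.046, 44)
```

Lever is being pushed at about 3 N. Continuing toward the stop.

>>> {"name": "drive_tool", "arguments": {"plan": [[0, 0, 0.05, 0.0022, 0.0027, 0, 0], [0, 0, 0.1, 0.0038, 0.0055, 0, 0], [0, 0, 0.15, 0.0046, 0.0083, 0, 0], [0, 0, 0.2, 0.0055, 0.0112, 0, 0], [0, 0, 0.25, 0.006, 0.0142, 0, 0], [0, 0, 0.3, 0.0065, 0.0172, 0, 0], [0, 0, 0.35, 0.0068, 0.0201, 0, 0], [0, 0, 0.4, 0.007, 0.023, 0, 0], [0, 0, 0.45, 0.007, 0.026, 0, 0], [0, 0, 0.47, 0.007, 0.0272, 0, 0]]}}

```text
t: 15.6
ee_pos: [0.5998, 0.129, 0.0463]
orientation: [0.99, 0.143, 0.0, 0.0]
wrist_force: [-1.8, 0.6, -0.3]
gripper_width: 0.0005
gripper_force: 1.1
```

Run:
```python
from h import *
s,M=now();print(s,robot.sense()["wrist_force"]);rows(s,[pose(CA,p,.054,.025,.046) for p in(16,14,12,10,8)])
```

```text
(np.float64(0.5997609829661554), np.float64(0.12904986494102874), np.float64(0.04627763086623878), np.float64(16.48151227054563)) [-1.77088794  0.61523808 -0.33014089]
[0, 0, 0.008, -0.0008, -0.0016, 0.0003, 0]
[0, 0, 0.043, -0.0, 0.0003, 0.0003, 0]
[0, 0, 0.078, 0.0007, 0.0023, 0.0003, 0]
[0, 0, 0.113, 0.0014, 0.0042, 0.0003, 0]
[0, 0, 0.148, 0.0021, 0.0062, 0.0003, 0]
```

>>> {"name": "drive_tool", "arguments": {"plan": [[0, 0, 0.03, 0.0002, 0.0005, 0, 0], [0, 0, 0.06, 0.0004, 0.001, 0, 0], [0, 0, 0.07, 0.0006, 0.0015, 0, 0], [0, 0, 0.07, 0.0007, 0.002, 0, 0], [0, 0, 0.07, 0.0007, 0.0025, 0, 0], [0, 0, 0.07, 0.0007, 0.003, 0, 0], [0, 0, 0.07, 0.0007, 0.0035, 0, 0], [0, 0, 0.07, 0.0007, 0.004, 0, 0], [0, 0, 0.07, 0.0007, 0.004, 0, 0], [0, 0, 0.07, 0.0007, 0.004, 0, 0]]}}

```text
t: 16.85
ee_pos: [0.6012, 0.1255, 0.0462]
orientation: [0.994, 0.11, -0.0, 0.0]
wrist_force: [0.8, 2.2, 0.7]
gripper_width: 0.0005
gripper_force: 1.1
```

Force is still only friction level, so the stop may not be reached yet. A little further.

>>> {"name": "drive_tool", "arguments": {"plan": [[0, 0, 0, 0, 0.0005, 0, 0], [0, 0, 0, 0, 0.001, 0, 0], [0, 0, 0, 0, 0.0015, 0, 0], [0, 0, 0, 0, 0.002, 0, 0], [0, 0, 0, 0, 0.0025, 0, 0], [0, 0, 0, 0, 0.003, 0, 0], [0, 0, 0, 0, 0.003, 0, 0], [0, 0, 0, 0, 0.003, 0, 0], [0, 0, 0, 0, 0.003, 0, 0], [0, 0, 0, 0, 0.003, 0, 0]]}}

```text
t: 18.1
ee_pos: [0.6014, 0.1249, 0.0462]
orientation: [0.994, 0.111, -0.0, -0.001]
wrist_force: [-1.2, 8.6, 2.1]
gripper_width: 0.0003
gripper_force: 4.4
```

Force rose to 8.6 N with almost no motion, so the lever is at the stop. Backing off, lifting and moving clear.

>>> {"name": "drive_tool", "arguments": {"plan": [[0, 0, 0, 0, -0.004, 0, 0], [0, 0, 0, 0, -0.015, 0, 0], [0, 0, 0, 0, -0.02, -0.03, 0], [0, 0, 0, 0, -0.03, -0.07, 0], [0, 0, 0, 0, -0.06, -0.11, 0], [0, 0, 0, 0, -0.1, -0.15, 0], [0, 0, 0, 0, -0.14, -0.17, 0], [0, 0, 0, 0, -0.18, -0.17, 0], [0, 0, 0, 0, -0.2, -0.17, 0], [0, 0, 0, 0, -0.2, -0.17, 0]]}}

```text
t: 19.35
ee_pos: [0.5575, 0.3187, 0.2154]
orientation: [0.994, 0.111, -0.001, 0.0]
wrist_force: [0.5, -0.8, 0.0]
gripper_width: 0.0006
gripper_force: 0.0
```

Run:
```python
from h import *
p,_=robot.read_camera("top");q,_=robot.read_camera("scene")
print(fence(p,148),red(p))
im=np.hstack([cv2.resize(p[150:330,220:440],(400,327),interpolation=cv2.INTER_CUBIC),cv2.resize(q[150:370,150:440],(400,327),interpolation=cv2.INTER_CUBIC)]);cv2.imwrite("pics/d6.png",im)
L=cents("top",p,(3,200,120),(18,255,255),(230,190,300,240))[1]
ys,xs=np.nonzero(L);W=np.array([onz("top",c,.048) for c in zip(xs,ys)],np.float32)
if len(W):
    v=cv2.fitLine(W,2,0,.001,.001).ravel();d=W.mean(0)-CA;print(len(W),"lever",np.degrees(np.arctan(v[1]/v[0])),np.degrees(np.arctan2(d[1],d[0])),"expected stop ~12.4")
```

```text
(384, np.float32(147.70554), np.float32(147.74892), np.float32(-7.0329756e-05)) ((np.float64(285.6734693877551), np.float64(271.57142857142856)), np.float64(147.46213292221825))
114 lever 13.440695 12.270422945647121 expected stop ~12.4
```

View pics/d6.png

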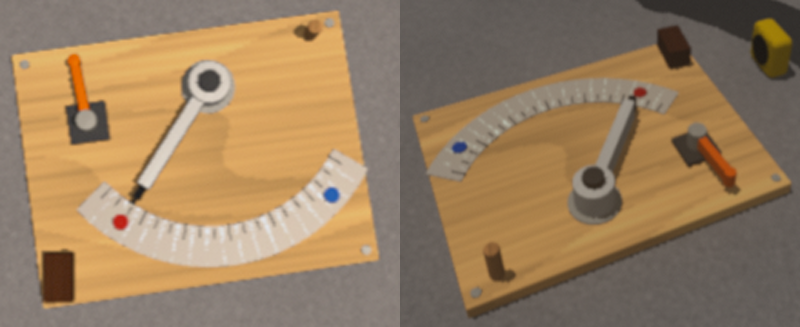

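The lever (hub (86,120), knob (74,60) in the left crop) points along the sled's +x at 12 to 13°, matching the stop. The pointer (135,195) still aims at the red dot (120,222), and the loose items have not moved.

```bash
python3 -c "
from bench import robot
print(robot.sign_off())"
```

```text
the job is handed in; nothing more can be done
None
```

The fence pointer is on the red dot (fence measured at 147.7°, dot at 147.5°), the clamp lever was pushed clockwise to its stop, the hand is clear, and the job was handed in at about 19.5 s; sign-off returned no verdict.

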